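# Level the collar balance

### The job

The two-pan bench balance is out of level. Move whichever collar makes both pans sit level from the heavy pan to the bare pillar of the other pan, threading it gently down over the pillar until it lies flat on the foot, never leaning hard on the balance. When you let go, all three collars must lie flat, each on a pillar of its own, with the pans level and the things standing around left where they are.

Things in the scene. Friction and masses are not known exactly. Their poses are not given: they have to be found in the camera images.
- balance: Grey housing of the balance, 220 mm (x) by 400 mm (y), its flat top 66 mm above the table. Origin at the centre of its underside on the table; y points from one pan to the other, x away from the robot. Each pan's centre is 130 mm along y either side, its floor 100 mm above the table when level. Fixed to the table.
- pan_a (a joint): Height of pan a from level, m: 0 level, positive up (light), negative down (heavy); always the opposite of pan b. Aluminium plate 165 (x) by 112 mm (y), stays horizontal, sprung: 0.45 N of load difference or hand force per mm, rigid stops at 14 mm either way, settles in 0.5 s. Load position on the pan does not matter. May be the left or right pan.
- pan_b (a joint): Height of pan b from level, m: 0 level, positive up (light), negative down (heavy); always the opposite of pan a. Aluminium plate 165 (x) by 112 mm (y), stays horizontal, sprung: 0.45 N of load difference or hand force per mm, rigid stops at 14 mm either way, settles in 0.5 s. Load position on the pan does not matter. May be the left or right pan.
- pan_a_front (a point): Pan a, front pillar: nominal centre of the top of its foot, where a collar's underside rests; moves with the pan. z up, x from front to rear pillar. Foot 36 mm diameter, 22 mm high on the pan's flat floor; above it the round dark pillar, 22 mm diameter, 40 mm tall, flat top with a 1 mm rounded edge. It stands true on this point.
- pan_a_rear (a point): Pan a, rear pillar: nominal centre of the top of its foot, where a collar's underside rests; moves with the pan. z up, x from front to rear pillar. Foot 36 mm diameter, 22 mm high on the pan's flat floor; above it the round dark pillar, 22 mm diameter, 40 mm tall, flat top with a 1 mm rounded edge. It stands true on this point.
- pan_b_front (a point): Pan b, front pillar: nominal centre of the top of its foot, where a collar's underside rests; moves with the pan. z up, x from front to rear pillar. Foot 36 mm diameter, 22 mm high on the pan's flat floor; above it the round dark pillar, 22 mm diameter, 40 mm tall, flat top with a 1 mm rounded edge. It stands true on this point.
- pan_b_rear (a point): Pan b, rear pillar: nominal centre of the top of its foot, where a collar's underside rests; moves with the pan. z up, x from front to rear pillar. Sizes as the others. BARE at the start. Foot and pillar are clamped in an oversize hole: they really stand up to 5 mm off this point in x and up to 5 mm in y, unmeasured (find it by feel or eye); they shift sideways only above about 14 N.
- thick_center (a point): Plain steel collar (thick ring), outer diameter 52 mm, bore 24.5 mm, height 30 mm, about 384 g (within 3 percent), lying flat over a pillar with 1.25 mm radial clearance. The point is its centre, half-way up on its axis; z is the axis.
- middle_center (a point): Plain steel collar (thick ring), outer diameter 52 mm, bore 24.5 mm, height 20 mm, about 256 g (within 3 percent), lying flat over a pillar with 1.25 mm radial clearance. The point is its centre, half-way up on its axis; z is the axis.
- thin_center (a point): Plain steel collar (thick ring), outer diameter 52 mm, bore 24.5 mm, height 10 mm, about 128 g (within 3 percent), lying flat over a pillar with 1.25 mm radial clearance. The point is its centre, half-way up on its axis; z is the axis.
- cutter: Gold-coated hole cutter, 36 mm in diameter, 55 mm tall with a thinner shank up, standing on the housing between the two pans. Bystander, loose; leave it where it is. Origin at the centre of its underside.
- cutter2: Gold-coated hole cutter, 48 mm in diameter, 60 mm tall, standing on the table. Bystander, loose; leave it where it is. Origin at the centre of its underside.
- bolt1: Hex bolt standing on its 30 mm head, 57 mm tall, on the table in front of the balance. Bystander, loose; leave it where it is. Origin at the centre of its underside.
- bolt2: Hex bolt standing on its 30 mm head, 57 mm tall, on the table beside the balance, to the right. Bystander, loose; leave it where it is. Origin at the centre of its underside.
- pipe_stub: Piece of dark steel pipe, 84 mm in diameter, 70 mm tall, standing on the table. Bystander, loose; leave it where it is. Origin at the centre of its underside.
- wrench: Steel spanner, 200 mm long, lying flat on the table, to the right. Bystander, loose; leave it where it is. Origin at the centre of its underside.
- oil: Grey oil bottle, 60 mm in diameter, 140 mm tall, standing on the table to the left. Bystander, loose; leave it where it is. Origin at the centre of its underside.
There are look-alikes about, which are no part of the job. Leave any pink look-alike of the part that bears thick_center alone.

How it is judged:
By the outcome, as a careful person would: the job done as asked, in the order asked, and still so for the second after the job is handed in, with the robot touching nothing.
It also fails if it takes over 64 s, if anything falls off the work surface, if the arm or the gripper's body presses on something with over 40 N, if the wrist force passes 120 N, or if a joint passes its speed limit or range.

### The arm

A 6-joint arm with a two-finger parallel gripper is mounted at the origin on the work surface. World frame = base frame: x ahead of the robot, y to its left, z up, the work surface at z = 0. Lengths are in m, angles in rad, forces in N, time in s.
With the tool pointing down it reaches from about 0.275 to 0.775 m from the base axis. Payload 14.6 kg.
Tool frame: the origin (TCP) lies between the finger pads; the fingertips stand 17 mm ahead of it and the grasp point (between the pads) lies 2 mm behind it (r.finger_overhang is the distance from the TCP to the fingertips, in m); z points along the fingers, y is the line along which they close (so a half turn about z gives the same grasp; the last joint's range is limited). The gripper opens to 85 mm and grips with 20 to 120 N. Pads are 22 mm wide; open, the fingers measure 114 mm over their backs; the gripper's body (76 mm by 85 mm) begins 54 mm behind the grasp point. The pads swing forward as they close: fully open they stand 13 mm farther back than shut.
Start: joints at [-1.376, 0.263, -0.048, 1.259, 0, 1.415], TCP at [0.18, -0.493, 0.216] pointing down, gripper open.
Joint ranges: [-2.65, 2.65], [-0.89, 1.7], [-1.18, 1.37], [-2.13, 2.11], [-1.35, 1.29], [-3.14, 3.14]. Speed limits (rad/s): [1.89, 1.89, 2.57, 2.79, 3.14, 3.14].

### API

Orientations are given as a rotation vector (axis times angle).
In Python, from workcell import r, get_image, calibration, order gives the robot as it stands.
- The arm moves only by the shell command python3 -m inch 'ROWS' [FORCE]. ROWS is JSON, a list of rows, each a list of 5 numbers: the opening in per cent of the stroke, from 0 (shut) to 100 (fully open), then the shift along the tool's x, y, z in mm, then the turn about the tool's z in rad. In form: [[jaw, x, y, z, turn], ...]. A call has 1 to 10 rows; each row is the pose to reach, as a shift and turn from the pose commanded when the call began, along the tool's axes at that moment; what a row does not reach only later rows make up. A row lasts 1/8 s, in which the tool goes at most 62.5 mm and 10.7 degrees, less where a joint would pass 70% of its speed; a pose out of reach is approached as far as the arm can. A call with a gripper value outside its range is refused whole. The fingers move at their own pace and stop on an object; FORCE is the grip in N (left out, the last holds). Time passes only in rows, so rows that repeat a pose let the fingers close. It gives the time, the measured TCP pose, the force and the opening at its end, in the units of the state.
- r.observe(): the state, without advancing time (a new reading comes with each control period).
- get_image(name): name is "scene" or "top" or "wrist"; returns (picture, depth): 480x640x3 uint8, red, green, blue; 480x640 float32, m along the optical axis (not along the pixel's ray), 0 where there is no reading.
- calibration(name): a dict with "camera_matrix" (3x3 intrinsics, pixels), "extrinsics" (4x4, takes a point from camera to world coordinates); the wrist camera has in their place "mount" (4x4, takes a point from camera to tool coordinates, whose origin is the TCP and whose axes are the flange's). Camera axes: x right, y up, looking along -z (the intrinsics and any distortion apply to the point x, -y, -z); pixel columns grow to the right and rows downward; lengths in m; the calibration is good to about 2 mm. A picture is of the moment at which its call begins: read the wrist's pose just before it. calibration takes no time and is no camera call.
- order.job_done(): hands the job in, once; it reports no verdict.
The state is a dict: "clock": time; "joints": joint angles; "qvel": joint speeds; "joint_torque": joint torques, N m; "tool_pos": TCP position; "tool_rot": TCP orientation; "wrist_force": force on the tool from outside, world axes, zero at the start; "wrist_torque": the same for the moment, N m; "opening": finger opening in m.
Only numpy, scipy, OpenCV 4.12 (cv2) and the standard library are available. Lean on these libraries where they do the work, as an engineer would, in place of code of your own. Each camera call takes 0.05 s, during which the arm holds its last target. There are 200 camera calls.

## Working session

There is one attempt and no reset: what is moved stays moved. The work goes in short steps, Python scripts to look and compute and a shell command to move; the robot and the scene stay as the last step left them, time stands still between calls to the robot, and variables do not carry over. Pictures are saved under pics/ and viewed, on a budget of 10 in all, crops included, one or two more only if the job needs it, and the job is handed in when it is done.

```bash
ls; mkdir -p pics; cat > h.py <<'E'
import numpy as np, cv2
from workcell import r, get_image, calibration, order
from scipy.spatial.transform import Rotation as R
def cam(name,s=None):
    c=calibration(name); K=np.array(c["camera_matrix"])
    if name=="wrist":
        T=np.eye(4);T[:3,:3]=R.from_rotvec(s["tool_rot"]).as_matrix();T[:3,3]=s["tool_pos"]
        E=T@np.array(c["mount"])
    else: E=np.array(c["extrinsics"])
    return K,E,c
def grab(name,fn):
    s=r.observe(); im,d=get_image(name); K,E,c=cam(name,s)
    cv2.imwrite(f"pics/{fn}.png",im[:,:,::-1]); np.savez(f"pics/{fn}.npz",im=im,d=d,K=K,E=E)
    return im,d,K,E
def cloud(d,K,E):
    v,u=np.mgrid[:d.shape[0],:d.shape[1]]
    x=(u-K[0,2])/K[0,0]*d; y=(v-K[1,2])/K[1,1]*d
    P=np.stack([x,-y,-d],-1)@E[:3,:3].T+E[:3,3]; P[d==0]=np.nan
    return P
def load(fn):
    z=np.load(f"pics/{fn}.npz"); return z["im"],cloud(z["d"],z["K"],z["E"]),z
E
python3 - <<'E'
from h import *
print(r.observe())
for n in("top","scene"):
    grab(n,n+"0"); c=calibration(n); print({k:(np.round(v,4).tolist() if k!='x' else v) for k,v in c.items()})
print({k:np.round(v,4).tolist() for k,v in calibration("wrist").items()})
E
```

```text
pics
{'clock': 0.0, 'joints': array([-1.37627796e+00,  2.63487641e-01, -4.89562913e-02,  1.25936707e+00,
        3.34843601e-07,  1.41547154e+00]), 'qvel': array([-0.00061167, -0.00096004,  0.00167802, -0.00134925,  0.00028746,
       -0.00214128]), 'joint_torque': array([-5.49427259e-04, -6.37618876e+01,  3.84569514e+01,  1.37555090e-02,
       -1.73171716e-04,  3.59305801e-06]), 'tool_pos': array([ 0.17987058, -0.49291896,  0.21583628]), 'tool_rot': array([-3.09265354e+00, -5.46557673e-01,  3.06966297e-05]), 'wrist_force': array([-0.56658689,  0.05734327,  0.28758334]), 'wrist_torque': array([ 0.03078373, -0.03978039,  0.01126566]), 'opening': 0.08567125254774081}
{'camera_matrix': [[576.5525, 0.0, 321.9373], [0.0, 576.5525, 239.8533], [0.0, 0.0, 1.0]], 'extrinsics': [[0.0291, 0.9824, -0.1847, 0.3336], [-0.9996, 0.0286, -0.0053, -0.0476], [0.0001, 0.1848, 0.9828, 1.3987], [0.0, 0.0, 0.0, 1.0]]}
{'camera_matrix': [[593.2302, 0.0, 313.6657], [0.0, 593.2302, 233.3478], [0.0, 0.0, 1.0]], 'extrinsics': [[-0.6215, -0.6018, 0.5015, 1.1385], [0.7833, -0.4666, 0.4108, 0.443], [-0.0132, 0.6481, 0.7614, 0.9928], [0.0, 0.0, 0.0, 1.0]]}
{'camera_matrix': [[376.0549, 0.0, 318.8165], [0.0, 376.0549, 232.2718], [0.0, 0.0, 1.0]], 'mount': [[0.0005, 0.9533, 0.302, 0.0771], [1.0, -0.0004, -0.0004, 0.0015], [-0.0003, 0.302, -0.9533, -0.157], [0.0, 0.0, 0.0, 1.0]]}
```

View pics/top0.png

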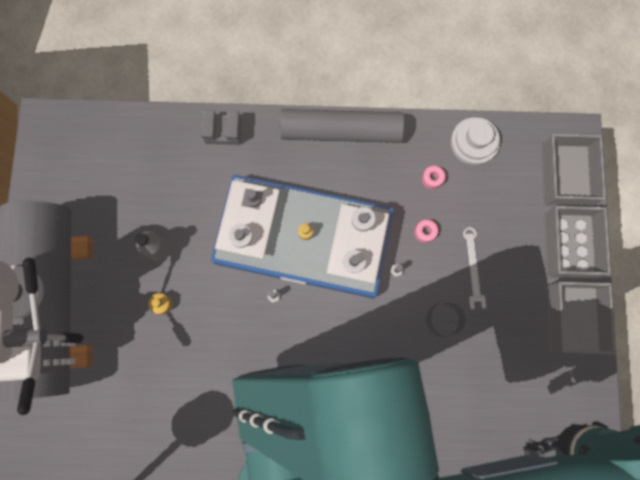

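View pics/scene0.png

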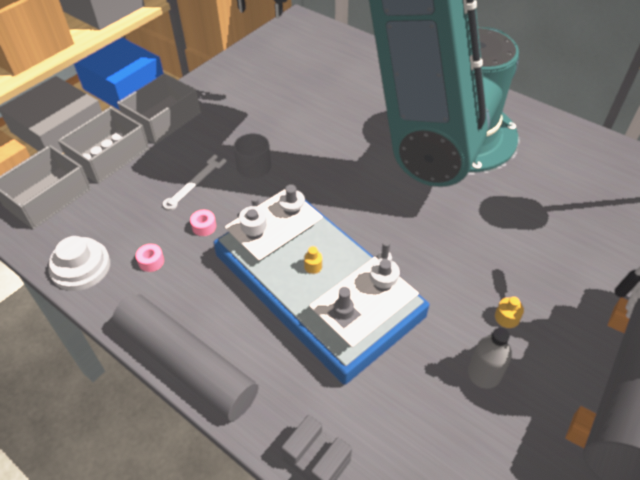

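```bash
python3 - <<'E'
from h import *
im,P,z=load("top0")
for n,(u,v) in dict(bareL=(252,197),frontL=(240,234),rearR=(363,217),frontR=(355,260),cut=(306,231)).items():
    Q=P[v-22:v+22,u-22:u+22].reshape(-1,3)
    h=np.histogram(Q[:,2],bins=np.arange(.05,.22,.004)); print(n,P[v,u].round(4),[(round(float(b),3),int(c)) for b,c in zip(h[1],h[0]) if c>8])
im,Ps,z=load("scene0")
c=cv2.resize(im[170:340,200:440],None,fx=3.3,fy=3.3,interpolation=cv2.INTER_CUBIC)
cv2.imwrite("pics/crop.png",c[:,:,::-1])
for n,(u,v) in dict(bareL=(345,300),frontL=(384,274),rearR=(254,221),frontR=(292,202)).items():
    Q=Ps[v-25:v+25,u-25:u+25].reshape(-1,3)
    h=np.histogram(Q[:,2],bins=np.arange(.05,.22,.004)); print(n,[(round(float(b),3),int(c)) for b,c in zip(h[1],h[0]) if c>8])
E
```

```text
bareL [0.6579 0.1166 0.1625] [(0.054, 37), (0.058, 95), (0.062, 62), (0.066, 60), (0.07, 12), (0.098, 142), (0.102, 677), (0.106, 413), (0.11, 52), (0.118, 9), (0.122, 32), (0.126, 46), (0.13, 20), (0.162, 31), (0.166, 38)]
frontL [0.5735 0.1383 0.1639] [(0.054, 11), (0.058, 21), (0.062, 57), (0.066, 48), (0.094, 9), (0.098, 172), (0.102, 677), (0.106, 397), (0.11, 31), (0.13, 10), (0.134, 12), (0.138, 21), (0.142, 109), (0.146, 160), (0.15, 42), (0.162, 28), (0.166, 42)]
rearR [ 0.6214 -0.1302  0.1552] [(0.054, 44), (0.058, 78), (0.062, 98), (0.066, 74), (0.07, 9), (0.086, 38), (0.09, 284), (0.094, 455), (0.098, 110), (0.122, 10), (0.13, 11), (0.138, 27), (0.142, 116), (0.146, 163), (0.15, 48), (0.154, 48), (0.158, 16)]
frontR [ 0.525  -0.1143  0.1537] [(0.058, 18), (0.062, 71), (0.066, 59), (0.07, 10), (0.086, 50), (0.09, 461), (0.094, 670), (0.098, 160), (0.118, 15), (0.122, 118), (0.126, 152), (0.13, 39), (0.15, 10), (0.154, 43), (0.158, 26)]
cut [ 0.5926 -0.0042  0.1238] [(0.058, 155), (0.062, 762), (0.066, 681), (0.07, 110), (0.09, 9), (0.094, 33), (0.098, 73), (0.102, 13), (0.
[... 405 characters left out ...]
0.11, 97), (0.114, 18), (0.13, 30), (0.134, 27), (0.138, 38), (0.142, 50), (0.146, 221), (0.15, 167), (0.154, 17), (0.158, 19), (0.162, 10), (0.166, 69), (0.17, 45)]
rearR [(0.054, 22), (0.058, 22), (0.062, 10), (0.066, 73), (0.07, 16), (0.09, 38), (0.094, 652), (0.098, 415), (0.102, 26), (0.106, 17), (0.118, 11), (0.122, 35), (0.126, 42), (0.13, 29), (0.134, 34), (0.138, 44), (0.142, 46), (0.146, 222), (0.15, 106), (0.154, 32), (0.158, 59)]
frontR [(0.058, 13), (0.062, 18), (0.066, 14), (0.09, 28), (0.094, 562), (0.098, 404), (0.102, 26), (0.106, 17), (0.118, 13), (0.122, 46), (0.126, 169), (0.13, 102), (0.134, 12), (0.138, 19), (0.142, 9), (0.146, 18), (0.15, 12), (0.154, 28), (0.158, 56)]
```

View pics/crop.png

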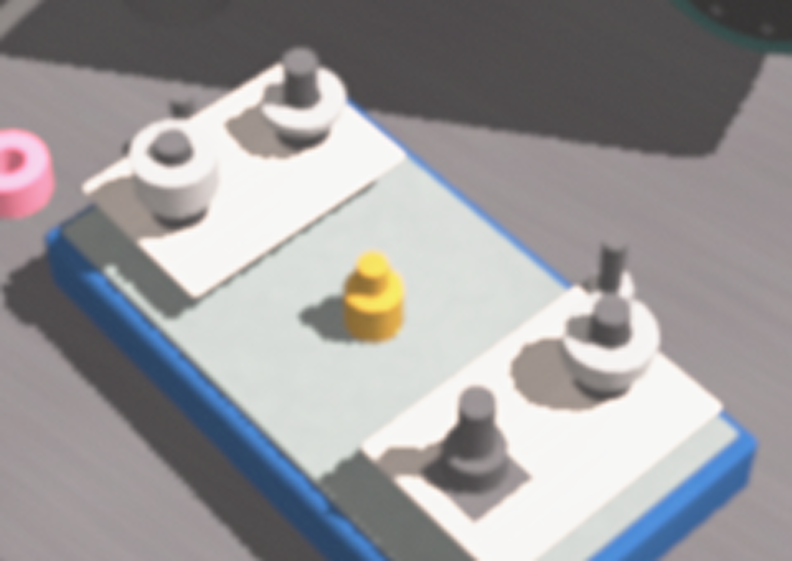

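The heights and tilt agree. The left pan is at about +5.6 mm and the right at about −5.6 mm. Three rings could be the one to move:
- **Right rear**, scene (254,221): thick, top about 31 mm above its foot.
- **Right front**, scene (292,202): thin, about 10 mm.
- **Left front**, scene (384,274): middle, about 20 mm.

The pink rings at (203,222) and (149,257) are look-alikes. Thick = middle + thin, so the thin collar at right front goes to the bare left rear pillar at (345,300).

```bash
cat >> h.py <<'E'
def topdisk(P,guess,z,tol=.005,rad=.03):
    m=(np.abs(P[...,2]-z)<tol)&(np.hypot(P[...,0]-guess[0],P[...,1]-guess[1])<rad)
    n,l,st,c=cv2.connectedComponentsWithStats(m.astype(np.uint8))
    k=1+np.argmax(st[1:,4]); Q=P[l==k]
    return c[k],st[k],np.nanmean(Q,0),l==k
def delta(target,yaw=None):
    s=r.observe(); M=R.from_rotvec(s["tool_rot"]).as_matrix()
    d=M.T@(np.array(target)-s["tool_pos"])*1000
    out=[d.round(1).tolist()]
    if yaw is not None:
        y0=np.arctan2(M[1,0],M[0,0]); out.append(round(float(y0-yaw),4))
    return out
E
python3 - <<'E'
from h import *
for cn in("top0","scene0"):
    im,P,z=load(cn); res={}
    for n,g,zz in(("bareL",(.658,.117),.167),("frontL",(.5735,.138),.167),("rearR",(.6214,-.130),.156),("frontR",(.525,-.114),.156)):
        c,st,p,_=topdisk(P,g,zz); res[n]=p; print(cn,n,c.round(1),st[4],p.round(4))
    d=res["rearR"]-res["frontR"]; print("yaw",np.arctan2(d[1],d[0])); d=res["frontL"]-res["frontR"]; print("yaw y",np.arctan2(-d[0],d[1]))
s=.215
print(delta([.524,-.114,.215],-.165))
E
```

```text
top0 bareL [249.8 192.7] 76 [0.6665 0.1214 0.1668]
top0 frontL [238.  232.8] 75 [0.5756 0.1424 0.1669]
top0 rearR [363.  216.5] 72 [ 0.6222 -0.13    0.1562]
top0 frontR [354.4 258.5] 76 [ 0.5278 -0.1127  0.1566]
yaw -0.180484048322196
yaw y -0.1851648498191347
scene0 bareL [343.9 292.8] 130 [0.6671 0.1198 0.1683]
scene0 frontL [384.9 264.6] 117 [0.5756 0.1408 0.1687]
scene0 rearR [251.8 214. ] 101 [ 0.6224 -0.1311  0.1572]
scene0 frontR [290.  189.8] 85 [ 0.5287 -0.1147  0.1578]
yaw -0.1742802426652465
yaw y -0.1814158144770955
[[453.2, -238.1, 1.1], 0.5148]
```

```bash
python3 -m inch '[[100,45,-24,0,0.05],[100,100,-52,0,0.12],[100,155,-81,0,0.18],[100,210,-109,0,0.25],[100,265,-138,0,0.32],[100,320,-166,0,0.38],[100,370,-193,0,0.44],[100,415,-216,0,0.5],[100,445,-232,0,0.53],[100,457,-238,0,0.53]]'; python3 -m inch '[[100,0,0,0,0],[100,0,0,0,0],[100,0,0,0,0]]'
python3 - <<'E'
from h import *
grab("wrist","w0"); im,P,z=load("w0"); s=r.observe();print(s["tool_pos"],s["wrist_force"])
c,st,p,_=topdisk(P,(.528,-.113),.156); print(c,st,p)
print(delta([.528,-.1135,.215],-.18))
E
```

```text
clock: 1.35
tool_pos: [0.5283, -0.1116, 0.2158]
tool_rot: [-3.129, 0.28, 0.001]
wrist_force: [-0.6, -0.6, 0.0]
opening: 0.0854
clock: 1.72
tool_pos: [0.5271, -0.1139, 0.2164]
tool_rot: [3.129, -0.285, 0.0]
wrist_force: [-0.6, -0.5, 0.0]
opening: 0.0855
[ 0.52725767 -0.11375451  0.21643187] [ 0.33735584 -1.01122574  0.53032365]
[319.44294606 244.79149378] [302 228  36  35 964] [ 0.52765551 -0.11581637  0.15589208]
[[0.7, -0.4, 1.4], -0.0013]
```

View pics/w0.png

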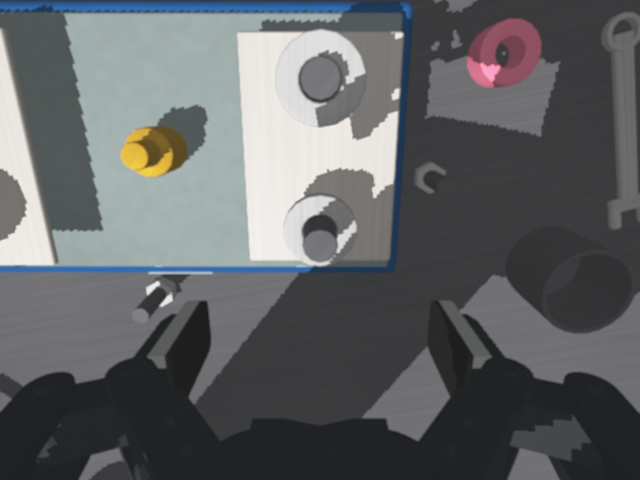

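```bash
python3 -m inch '[[100,0.5,0,20,0],[100,0.5,0,45,0],[100,0.5,0,70,0],[100,0.5,0,85,0],[100,0.5,0,94,0],[100,0.5,0,97,0],[100,0.5,0,97,0],[100,0.5,0,97,0]]'; python3 -m inch '[[80,0,0,0,0],[75,0,0,0,0],[70,0,0,0,0],[65,0,0,0,0],[62,0,0,0,0],[58,0,0,0,0],[55,0,0,0,0],[50,0,0,0,0],[45,0,0,0,0],[40,0,0,0,0]]' 30;  python3 -c "
from h import *
print(r.finger_overhang)
grab('wrist','w1')"
```

```text
clock: 2.78
tool_pos: [0.5284, -0.1132, 0.1198]
tool_rot: [3.129, -0.283, 0.001]
wrist_force: [-0.0, 0.1, 0.5]
opening: 0.0854
clock: 4.03
tool_pos: [0.5282, -0.1131, 0.1193]
tool_rot: [3.129, -0.283, -0.0]
wrist_force: [0.3, 0.1, 0.1]
opening: 0.0342
0.017
```

View pics/w1.png

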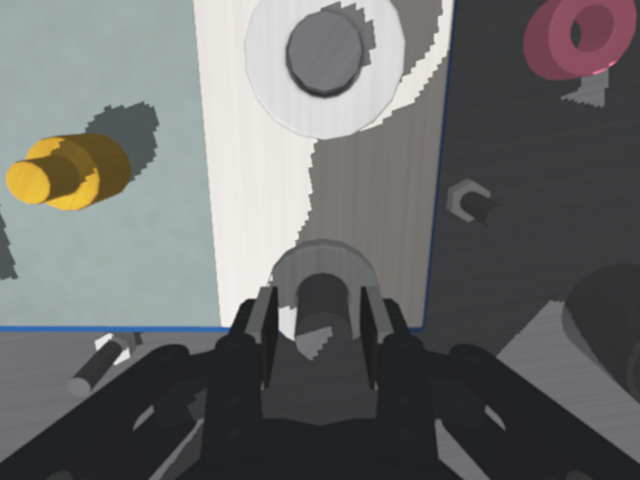

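```bash
python3 - <<'E'
from h import *
im,P,z=load("w1")
for n,(u,v) in dict(tipL=(268,292),tipL2=(262,320),tipR=(372,292),tipR2=(380,320),padL=(257,370),col=(323,250),colL=(290,262),colR=(356,262),pil=(320,340),thick=(265,60),thickpil=(325,55),pan=(300,180),in1=(285,320),floor=(245,280)).items(): print(n,P[v,u].round(4),im[v,u])
print(r.observe()["opening"],r.observe()["tool_pos"])
E
```

```text
tipL [ 0.5429 -0.0971  0.144 ] [89 92 90]
tipL2 [ 0.543  -0.0979  0.1652] [85 88 87]
tipR [ 0.5353 -0.1369  0.1434] [89 91 90]
tipR2 [ 0.5358 -0.1367  0.165 ] [89 92 90]
padL [ 0.5431 -0.1005  0.1916] [30 32 34]
col [ 0.5497 -0.1203  0.1264] [104 105 105]
colL [ 0.5468 -0.1054  0.1263] [106 106 106]
colR [ 0.5415 -0.1332  0.1256] [106 106 106]
pil [ 0.5257 -0.1145  0.1556] [116 115 118]
thick [ 0.6236 -0.1143  0.1447] [219 220 220]
thickpil [ 0.6204 -0.1331  0.1539] [117 118 121]
pan [ 0.5756 -0.1138  0.0938] [237 233 229]
in1 [ 0.5196 -0.0975  0.1263] [217 218 217]
floor [ 0.5283 -0.0747  0.0933] [239 237 233]
0.0342632219211846 [ 0.52817253 -0.11309352  0.11928366]
```

```bash
python3 - <<'E'
from h import *
grab("scene","s1"); im,P,z=load("s1")
c=cv2.resize(im[120:270,190:390],None,fx=4,fy=4,interpolation=cv2.INTER_CUBIC); cv2.imwrite("pics/s1c.png",c[:,:,::-1])
E
```

```text
(no output)
```

View pics/s1c.png

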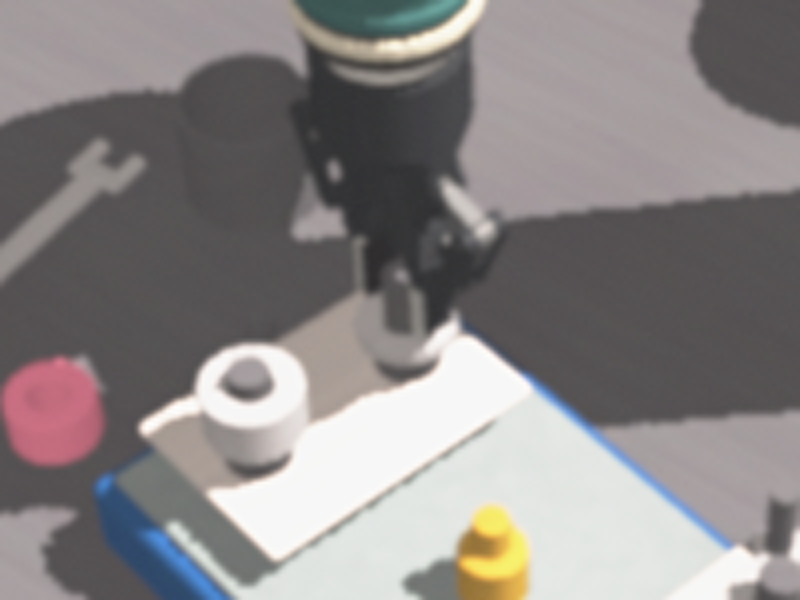

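The shot shows the fingers round the pillar with the tips above the thin ring (crop 410,345), so the jaw closed on nothing. I'll measure the real tip height.

```bash
python3 - <<'E'
from h import *
im,P,z=load("s1")
for v in range(190,210,1):
    print(v,[(u,im[v,u].mean().round(),P[v,u].round(3).tolist()) for u in (294,298,302)])
im,P,z=load("w1")
for v in range(280,300,2): print(v,P[v,270].round(4),P[v,264].round(4),P[v,370].round(4))
E
```

```text
190 [(294, np.float64(55.0), [0.543, -0.091, 0.183]), (298, np.float64(53.0), [0.547, -0.078, 0.195]), (302, np.float64(53.0), [0.549, -0.066, 0.203])]
191 [(294, np.float64(64.0), [0.546, -0.089, 0.184]), (298, np.float64(53.0), [0.547, -0.078, 0.192]), (302, np.float64(53.0), [0.549, -0.066, 0.202])]
192 [(294, np.float64(86.0), [0.546, -0.089, 0.181]), (298, np.float64(53.0), [0.546, -0.079, 0.188]), (302, np.float64(53.0), [0.551, -0.065, 0.201])]
193 [(294, np.float64(112.0), [0.54, -0.095, 0.17]), (298, np.float64(53.0), [0.548, -0.077, 0.187]), (302, np.float64(55.0), [0.548, -0.067, 0.195])]
194 [(294, np.float64(125.0), [0.544, -0.091, 0.173]), (298, np.float64(52.0), [0.54, -0.084, 0.175]), (302, np.float64(59.0), [0.547, -0.068, 0.191])]
195 [(294, np.float64(127.0), [0.542, -0.093, 0.168]), (298, np.float64(52.0), [0.539, -0.085, 0.17]), (302, np.float64(64.0), [0.545, -0.069, 0.185])]
196 [(294, np.float64(128.0), [0.541, -0.094, 0.164]), (298, np.float64(50.0), [0.538, -0.086, 0.166]), (302, np.float64(72.0), [0.529, -0.083, 0.161])]
197 [(294, np.float64(128.0), [0.543
[... 2081 characters left out ...]
5 -0.0844  0.0935] [ 0.5312 -0.1379  0.1259]
284 [ 0.5383 -0.0947  0.1264] [ 0.5243 -0.0842  0.0935] [ 0.5305 -0.1377  0.1265]
286 [ 0.5423 -0.097   0.1374] [ 0.543  -0.0947  0.138 ] [ 0.5353 -0.1368  0.138 ]
288 [ 0.5426 -0.0974  0.1401] [ 0.5434 -0.0952  0.1409] [ 0.5361 -0.1365  0.1414]
290 [ 0.5419 -0.0973  0.1404] [ 0.5436 -0.0956  0.1431] [ 0.5354 -0.1364  0.1417]
292 [ 0.5423 -0.0977  0.1432] [ 0.5435 -0.0958  0.1448] [ 0.536  -0.1361  0.1444]
294 [ 0.5429 -0.0982  0.1462] [ 0.5428 -0.0957  0.145 ] [ 0.5357 -0.1359  0.1455]
296 [ 0.5424 -0.0982  0.1469] [ 0.543  -0.096   0.1472] [ 0.5364 -0.1356  0.1484]
298 [ 0.5423 -0.0983  0.1483] [ 0.5428 -0.0962  0.1486] [ 0.5359 -0.1355  0.1489]
```

```bash
python3 - <<'E'
from h import *
im,P,z=load("w1")
for u,v in((320,430),(320,450),(320,475),(280,425),(150,400),(220,360),(240,330)): print(u,v,P[v,u].round(4))
E
python3 -m inch '[[100,0,0,0,0],[100,0,0,0,0],[100,0,0,0,0],[100,0,0,0,0],[100,0,0,0,0],[100,0,0,0,0]]'
python3 -m inch '[[100,0,0,6,0],[100,0,0,12,0],[100,0,0,18,0],[100,0,0,22,0],[100,0,0,26,0],[100,0,0,26,0],[100,0,0,26,0]]'; python3 - <<'E'
from h import *
grab("wrist","w2"); im,P,z=load("w2")
s=r.observe(); M=R.from_rotvec(s["tool_rot"]).as_matrix()
L=(P-s["tool_pos"])@M
# fingertip points: |y| 35..60 mm, |x|<20
m=(np.abs(L[...,0])<.025)&(np.abs(L[...,1])>.03)&(np.abs(L[...,1])<.065)&(im.mean(-1)<120)
for sg in(-1,1):
    q=L[m&(np.sign(L[...,1])==sg)]; h=np.histogram(q[:,2]*1000,bins=np.arange(-80,40,5)); print(sg,list(zip(h[1].astype(int).tolist(),h[0].tolist())))
E
```

```text
320 430 [ 0.5384 -0.1166  0.2099]
320 450 [ 0.5384 -0.1166  0.2151]
320 475 [ 0.5396 -0.1168  0.2217]
280 425 [ 0.54   -0.1078  0.2085]
150 400 [ 0.5447 -0.0746  0.1992]
220 360 [ 0.5451 -0.0897  0.1873]
240 330 [ 0.54   -0.0894  0.1642]
clock: 4.88
tool_pos: [0.5282, -0.1131, 0.1193]
tool_rot: [-3.129, 0.283, -0.0]
wrist_force: [0.2, 0.2, 1.5]
opening: 0.0855
clock: 5.75
tool_pos: [0.5283, -0.1131, 0.0934]
tool_rot: [3.129, -0.283, 0.0]
wrist_force: [-0.3, 0.0, 0.2]
opening: 0.0853
-1 [(-80, 2470), (-75, 1016), (-70, 382), (-65, 663), (-60, 680), (-55, 656), (-50, 581), (-45, 504), (-40, 463), (-35, 310), (-30, 65), (-25, 0), (-20, 0), (-15, 0), (-10, 0), (-5, 422), (0, 72), (5, 0), (10, 0), (15, 0), (20, 0), (25, 2), (30, 0)]
1 [(-80, 2301), (-75, 917), (-70, 405), (-65, 647), (-60, 670), (-55, 657), (-50, 572), (-45, 521), (-40, 457), (-35, 318), (-30, 91), (-25, 0), (-20, 0), (-15, 0), (-10, 0), (-5, 4633), (0, 668), (5, 0), (10, 0), (15, 0), (20, 0), (25, 0), (30, 0)]
```

```bash
python3 -m inch '[[100,0,0,5,0],[100,0,0,9,0],[80,0,0,9,0],[70,0,0,9,0],[65,0,0,9,0],[60,0,0,9,0],[55,0,0,9,0],[50,0,0,9,0],[50,0,0,9,0],[50,0,0,9,0]]' 30; python3 -m inch '[[45,0,0,0,0],[45,0,0,0,0]]'
```

```text
clock: 7.05
tool_pos: [0.5282, -0.1133, 0.0843]
tool_rot: [3.129, -0.283, 0.0]
wrist_force: [0.3, -5.0, -0.0]
opening: 0.0508
clock: 7.3
tool_pos: [0.5282, -0.1133, 0.0843]
tool_rot: [3.129, -0.283, 0.0]
wrist_force: [0.3, -4.9, 0.0]
opening: 0.0513
```

```bash
python3 -m inch '[[45,0,0.5,0,0],[45,0,1,0,0],[45,0,1,0,0]]';python3 -m inch '[[45,0,0.5,0,0],[45,0,1,0,0],[45,0,1,0,0]]'
```

```text
clock: 7.68
tool_pos: [0.5279, -0.1138, 0.0842]
tool_rot: [-3.128, 0.282, 0.0]
wrist_force: [0.9, 1.1, 0.8]
opening: 0.0512
clock: 8.05
tool_pos: [0.5277, -0.1151, 0.0842]
tool_rot: [-3.129, 0.283, 0.0]
wrist_force: [0.0, 0.6, 0.8]
opening: 0.0514
```

```bash
python3 -m inch '[[45,0,0,-4,0],[45,0,0,-10,0],[45,0,0,-18,0],[45,0,0,-26,0],[45,0,0,-34,0],[45,0,0,-42,0],[45,0,0,-50,0],[45,0,0,-58,0],[45,0,0,-65,0],[45,0,0,-65,0]]'; python3 -m inch '[[45,-20,0,0,0],[45,-50,0,0,0],[45,-70,0,0,0],[45,-70,0,0,0],[45,-70,0,0,0],[45,-70,0,0,0]]'; cat >> h.py <<'E'
def pillar(fn,g,z):
    s=r.observe(); grab("wrist",fn); im,P,_=load(fn)
    c,st,p,_=topdisk(P,g,z,tol=.004); M=R.from_rotvec(s["tool_rot"]).as_matrix()
    print(fn,c.round(1),st,p.round(4),"tool mm",((p-s["tool_pos"])@M*1000).round(2),"tcp",s["tool_pos"].round(4),s["wrist_force"].round(1),s["opening"])
E
python3 - <<'E'
from h import *
pillar("w3",(.527,-.116),.1592)
print(delta([.6667-.0689,.1205+.0125,.149],-.1815))
E
```

```text
clock: 9.3
tool_pos: [0.5281, -0.1152, 0.1498]
tool_rot: [3.129, -0.283, 0.001]
wrist_force: [0.2, 0.2, -1.9]
opening: 0.0507
clock: 10.05
tool_pos: [0.4596, -0.1027, 0.1491]
tool_rot: [-3.129, 0.283, -0.0]
wrist_force: [0.3, -0.5, -1.2]
opening: 0.0514
w3 [317.1 138.5] [ 289  110   57   58 2535] [ 0.527  -0.1157  0.1588] tool mm [68.56  0.74 -9.65] tcp [ 0.4596 -0.1027  0.1491] [ 0.3 -0.5 -1.2] 0.051365085369454146
[[93.9, -256.6, 0.1], 0.0014]
```

View pics/w3.png

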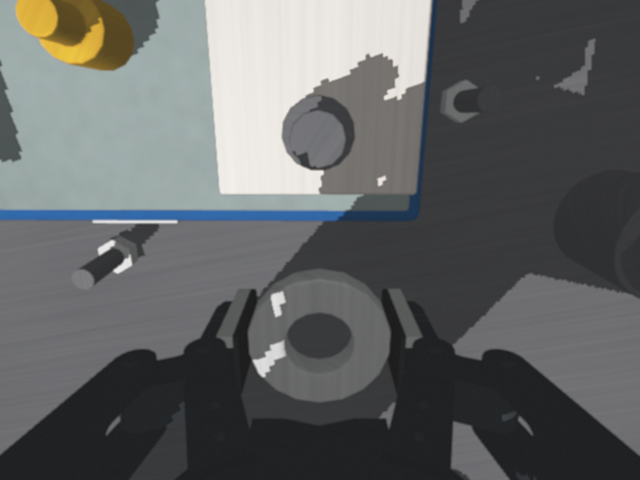

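```bash
python3 -m inch '[[45,10,-26,0,0],[45,28,-75,0,0],[45,46,-126,0,0],[45,64,-176,0,0],[45,80,-220,0,0],[45,90,-246,0,0],[45,94,-257,0,0],[45,94,-257,0,0],[45,94,-257,0,0],[45,94,-257,0,0]]'
python3 - <<'E'
from h import *
pillar("w4",(.6667,.1205),.1648)
for fn,tcp in(("w3",None),("w4",None)):
    im,P,z=load(fn)
    E=z["E"]; c=np.array(calibration("wrist")["mount"]); T=E@np.linalg.inv(c)
    L=(P-T[:3,3])@T[:3,:3]*1000
    m=(np.abs(L[...,2]+42)<4)&(np.hypot(L[...,0],L[...,1])<32)
    q=L[m]; A=np.c_[2*q[:,:2],np.ones(len(q))]
    # outer boundary
    hull=cv2.convexHull(q[:,:2].astype(np.float32)); (cx,cy),rad=cv2.minEnclosingCircle(hull)
    # bore: image hole fit
    mm=m.astype(np.uint8); cs,h=cv2.findContours(mm,cv2.RETR_CCOMP,cv2.CHAIN_APPROX_NONE)
    print(fn,"collar",cx,cy,rad,"zmed",np.median(q[:,2]))
    for i,k in enumerate(cs):
        if len(k)>40:
            pts=np.array([L[min(b,479),a] for a,b in k[:,0]]); 
            print(h[0][i][3],len(k),cv2.fitEllipse(k))
E
```

```text
clock: 11.35
tool_pos: [0.5903, 0.0489, 0.1494]
tool_rot: [-3.092, 0.121, 0.001]
wrist_force: [-0.1, 0.6, -1.1]
opening: 0.0511
w4 [115.7 135.3] [  86  106   61   60 2707] [0.6656 0.1176 0.1638] tool mm [ 69.65 -74.99 -11.07] tcp [0.5903 0.0489 0.1494] [-0.1  0.6 -1.1] 0.05107689128118408
w3 collar 3.610194444656372 0.018126219511032104 30.884708404541016 zmed -41.04073204533751
-1 583 ((317.18597412109375, 337.5701599121094), (123.10247802734375, 159.201416015625), 92.90153503417969)
3 197 ((318.4503479003906, 339.8790283203125), (55.83110427856445, 67.5738296508789), 89.80716705322266)
w4 collar 3.109668016433716 0.030776094645261765 31.03656578063965 zmed -41.02562293251626
-1 596 ((317.4909362792969, 337.5953369140625), (123.0496597290039, 158.5576629638672), 92.1824722290039)
3 198 ((318.5500793457031, 339.945068359375), (56.167137145996094, 67.2136459350586), 90.55530548095703)
```

View pics/w4.png

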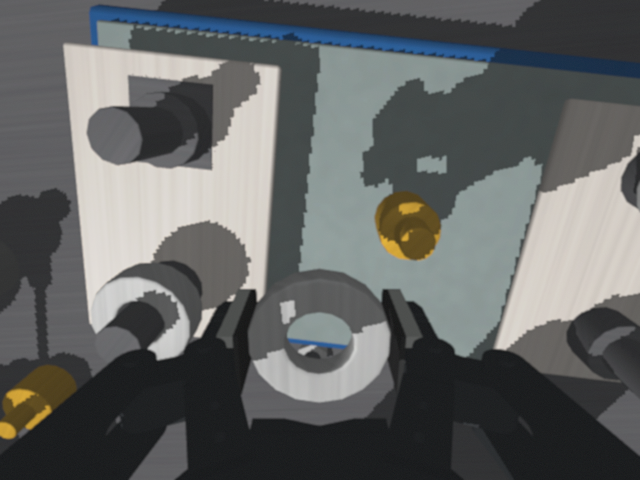

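```bash
python3 - <<'E'
from h import *
s=r.observe(); print(s["joints"].round(3),s["qvel"].round(3)); print(delta([.5977,.130,.1493],-.1805))
E
```

```text
[-0.079  0.403 -0.021  1.15   0.047  3.141] [ 0.    -0.001 -0.003 -0.002 -0.     0.   ]
[[1.0, -81.2, 4.0], 0.1027]
```

```bash
python3 - <<'E'
from h import *
print(delta([.5997,.0972,.1493],.3))
E
```

```text
[[5.5, -48.7, 2.4], -0.3778]
```

```bash
python3 -m inch '[[45,1,-10,0,-0.12],[45,2,-24,0,-0.25],[45,4,-38,0,-0.36],[45,5.5,-48.5,0,-0.38],[45,5.5,-48.5,0,-0.38],[45,5.5,-48.5,0,-0.38],[45,5.5,-48.5,0,-0.38]]'
python3 - <<'E'
from h import *
pillar("w5",(.6656,.119),.1638)
print(r.observe()["joints"].round(3))
E
```

```text
clock: 12.28
tool_pos: [0.5997, 0.0965, 0.1516]
tool_rot: [-3.06, -0.464, -0.013]
wrist_force: [-0.0, 0.9, -1.5]
opening: 0.0511
w5 [309.2 133.8] [ 281  104   58   60 2596] [0.6656 0.1186 0.164 ] tool mm [ 69.65  -2.07 -11.24] tcp [0.5997 0.0965 0.1516] [-0.   0.9 -1.5] 0.051059198361617715
[2.000e-03 4.240e-01 2.100e-02 1.166e+00 4.700e-02 2.842e+00]
```

```bash
python3 - <<'E'
from h import *
c=calibration("wrist");K=np.array(c["camera_matrix"]);Mt=np.array(c["mount"])
def hit(u,v,zt):
    d=Mt[:3,:3]@np.array([(u-K[0,2])/K[0,0],-(v-K[1,2])/K[1,1],-1]); o=Mt[:3,3]; return (o+d*(zt-o[2])/d[2])*1000
for fn,zp in(("w3",-.00965),("w5",-.01124)):
    im,P,z=load(fn); E=z["E"];T=E@np.linalg.inv(Mt); L=(P-T[:3,3])@T[:3,:3]
    print(fn,"tool z axis",T[:3,2].round(4))
    m=(np.abs(L[...,2]+.0415)<.0022).astype(np.uint8); m=cv2.medianBlur(m,5)
    cs,h=cv2.findContours(m,cv2.RETR_CCOMP,cv2.CHAIN_APPROX_NONE)
    for i,k in enumerate(cs):
        if len(k)>100:
            pts=np.array([hit(a,b,-.0415)[:2] for a,b in k[:,0]]); q=pts
            for _ in range(6):
                A=np.c_[2*q,np.ones(len(q))]; s=np.linalg.lstsq(A,(q**2).sum(1),rcond=None)[0]; rr=np.sqrt(s[2]+s[0]**2+s[1]**2)
                e=np.abs(np.hypot(*(pts-s[:2]).T)-rr); q=pts[e<max(.6,np.median(e)*1.5)]
            print("collar","hole" if h[0][i][3]>=0 else "outer",s[:2].round(2),rr.round(2),len(q),len(pts))
E
```

```text
w3 tool z axis [ 2.e-04 -1.e-04 -1.e+00]
collar outer [-0.61  1.43] 25.32 339 403
collar hole [-0.4   1.48] 12.09 182 182
w5 tool z axis [ 0.0012  0.0468 -0.9989]
collar outer [-0.64  1.42] 25.29 332 513
collar hole [-0.36  1.42] 12.06 180 180
```

```bash
python3 - <<'E'
from h import *
s=r.observe(); M=R.from_rotvec(s["tool_rot"]).as_matrix(); u=M.T@[0,0,1]; print("up",u.round(4))
P=np.array([69.65,-2.07,-11.24]); C=np.array([-.65,1.1,-36.8])
for h in(30,12,5,0,-10,-20,-30,-35): print(h,(P+h*u-C).round(1))
E
```

```text
up [ 0.0151 -0.0443 -0.9989]
30 [70.8 -4.5 -4.4]
12 [70.5 -3.7 13.6]
5 [70.4 -3.4 20.6]
0 [70.3 -3.2 25.6]
-10 [70.1 -2.7 35.5]
-20 [70.  -2.3 45.5]
-30 [69.8 -1.8 55.5]
-35 [69.8 -1.6 60.5]
```

```bash
python3 -m inch '[[45,15,-1,0,0],[45,40,-2,0,0],[45,60,-3,0,0],[45,70.5,-4,3,0],[45,70.5,-3.7,10,0],[45,70.5,-3.7,13.5,0],[45,70.5,-3.7,13.5,0],[45,70.5,-3.7,13.5,0],[45,70.5,-3.7,13.5,0]]'
python3 - <<'E'
from h import *
pillar("w6",(.6656,.1186),.164)
s=r.observe();print(s["joints"].round(3), (s["tool_pos"]-np.array([.5997,.0965,.1516])).round(4))
E
```

```text
clock: 13.45
tool_pos: [0.666, 0.1219, 0.1397]
tool_rot: [-3.06, -0.466, -0.014]
wrist_force: [-0.3, -1.1, -1.2]
opening: 0.0512
w6 [319.8 326.7] [ 295  313   51   30 1107] [0.6621 0.1175 0.164 ] tool mm [ -4.63   1.97 -24.56] tcp [0.666  0.1219 0.1397] [-0.3 -1.1 -1.2] 0.05119607030375724
[0.04  0.549 0.207 1.225 0.047 2.879] [ 0.0663  0.0255 -0.012 ]
```

View pics/w6.png

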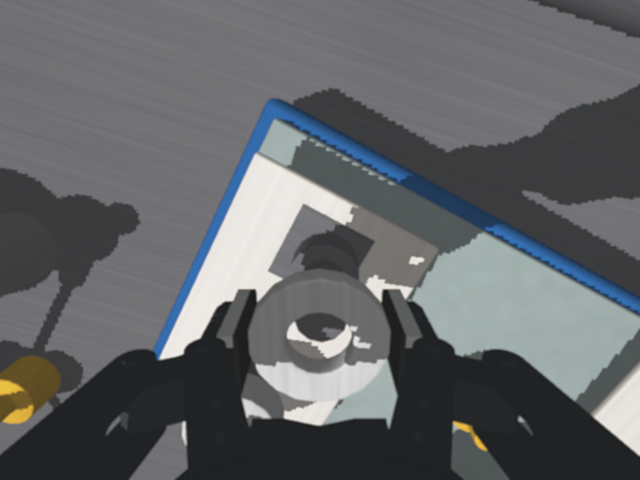

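```bash
python3 -m inch '[[45,0,0.1,2,0],[45,-0.1,0.2,4,0],[45,-0.1,0.3,6,0],[45,-0.1,0.3,7,0],[45,-0.1,0.3,7,0],[45,-0.1,0.3,7,0]]'
python3 -m inch '[[45,0,0,1,0],[45,0,0.1,2,0],[45,0,0.1,3,0],[45,0,0.1,3,0],[45,0,0.1,3,0],[45,0,0.1,3,0]]'
```

```text
clock: 14.25
tool_pos: [0.6661, 0.122, 0.1324]
tool_rot: [-3.06, -0.466, -0.013]
wrist_force: [-0.0, -0.7, -0.9]
opening: 0.051
clock: 15.0
tool_pos: [0.6661, 0.1221, 0.1294]
tool_rot: [-3.06, -0.466, -0.013]
wrist_force: [0.1, -0.2, -1.2]
opening: 0.0514
```

```bash
python3 -m inch '[[45,0,0,1,0],[45,0,0.1,2,0],[45,0,0.2,4,0],[45,-0.1,0.2,5,0],[45,-0.1,0.2,5,0],[45,-0.1,0.2,5,0]]'
python3 - <<'E'
from h import *
grab("wrist","w7");im,P,z=load("w7")
# pan b floor height, fit
m=(np.abs(P[...,2]-.103)<.012)&(im.min(-1)>200); print("pan floor",np.median(P[m][:,2]),m.sum())
E
```

```text
clock: 15.75
tool_pos: [0.666, 0.1221, 0.1244]
tool_rot: [-3.06, -0.466, -0.013]
wrist_force: [0.5, 1.3, -1.0]
opening: 0.0509
pan floor 0.10197270123359775 13181
```

View pics/w7.png

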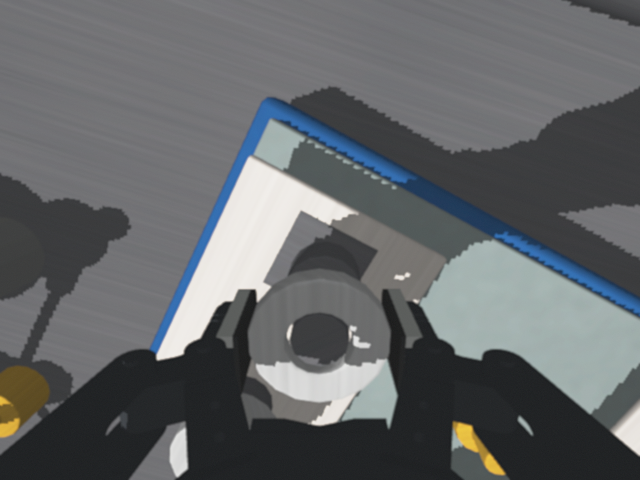

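```bash
python3 -m inch '[[45,0,0.1,2,0],[45,-0.1,0.2,5,0],[45,-0.1,0.3,8,0],[45,-0.1,0.4,10,0],[45,-0.1,0.4,10,0]]'; python3 -m inch '[[45,0,0.1,2,0],[45,-0.1,0.2,5,0],[45,-0.1,0.3,8,0],[45,-0.1,0.4,10,0],[45,-0.1,0.4,10,0]]'
```

```text
clock: 16.42
tool_pos: [0.666, 0.1221, 0.1141]
tool_rot: [-3.06, -0.466, -0.012]
wrist_force: [-0.4, 0.2, -1.1]
opening: 0.051
clock: 17.05
tool_pos: [0.666, 0.1222, 0.1041]
tool_rot: [-3.06, -0.466, -0.013]
wrist_force: [-0.4, -0.3, -1.0]
opening: 0.0514
```

```bash
python3 -m inch '[[45,0,0.1,3,0],[45,-0.1,0.2,6,0],[45,-0.1,0.3,9,0],[45,-0.1,0.4,10,0],[45,-0.1,0.4,10,0],[45,-0.1,0.4,10,0]]'; python3 -m inch '[[45,0,0,1,0],[45,0,0.1,2,0],[45,0,0.2,4,0],[45,0,0.2,4,0],[45,0,0.2,4,0],[45,0,0.2,4,0]]'
```

```text
clock: 17.8
tool_pos: [0.6662, 0.1223, 0.0944]
tool_rot: [-3.06, -0.466, -0.013]
wrist_force: [-0.1, 0.8, -0.3]
opening: 0.0512
clock: 18.55
tool_pos: [0.6662, 0.1223, 0.0903]
tool_rot: [-3.06, -0.466, -0.013]
wrist_force: [0.4, 0.4, 0.1]
opening: 0.0511
```

```bash
python3 -m inch '[[62,0,0,0.5,0],[66,0,0,0.5,0],[72,0,0,0.5,0],[80,0,0,0.5,0],[90,0,0,0.5,0],[100,0,0,0.5,0],[100,0,0,0.5,0],[100,0,0,0.5,0],[100,0,0,0.5,0]]'
python3 - <<'E'
from h import *
s=r.observe(); M=R.from_rotvec(s["tool_rot"]).as_matrix(); print((M.T@[0,0,1]*90).round(1), s["wrist_force"])
E
```

```text
clock: 19.68
tool_pos: [0.6662, 0.1223, 0.0898]
tool_rot: [-3.06, -0.466, -0.013]
wrist_force: [0.7, 0.5, 0.0]
opening: 0.0854
[  1.4  -4.  -89.9] [0.71895988 0.5460739  0.03383455]
```

Released. Now rising straight up and backing off, then a look to check.

```bash
python3 -m inch '[[100,0.1,-0.3,-8,0],[100,0.4,-1,-23,0],[100,0.7,-2,-45,0],[100,1,-3,-68,0],[100,1.4,-4,-90,0],[100,1.4,-4,-90,0]]'; python3 -m inch '[[100,-40,0,0,0],[100,-100,0,-10,0],[100,-150,0,-15,0],[100,-150,0,-15,0],[100,-150,0,-15,0],[100,-150,0,-15,0]]'
python3 - <<'E'
from h import *
grab("scene","s2"); grab("top","t2")
for fn in("s2","t2"):
    im,P,z=load(fn)
    for n,g in(("thin bL",(.6665,.1205)),("mid fL",(.5756,.1416)),("thick rR",(.6223,-.1305)),("frontR",(.528,-.1137))):
        rr=np.hypot(P[...,0]-g[0],P[...,1]-g[1]); ring=P[(rr>.015)&(rr<.023)&(P[...,2]>.09)][:,2]; fl=P[(rr>.032)&(rr<.05)&(np.abs(P[...,2]-.1)<.012)][:,2]; top=P[(rr<.007)&(P[...,2]>.15)][:,2]
        print(fn,n,"ring",np.percentile(ring,[25,50,75]).round(4),"floor",np.median(fl).round(4),"top",np.median(top).round(4))
im,P,z=load("s2"); c=cv2.resize(im[170:340,200:440],None,fx=3.3,fy=3.3,interpolation=cv2.INTER_CUBIC)
cv2.imwrite("pics/s2c.png",c[:,:,::-1])
E
```

```text
clock: 20.42
tool_pos: [0.6672, 0.1224, 0.1824]
tool_rot: [-3.06, -0.466, -0.019]
wrist_force: [0.6, -0.4, -0.7]
opening: 0.0851
clock: 21.18
tool_pos: [0.5239, 0.0772, 0.1922]
tool_rot: [-3.06, -0.466, -0.013]
wrist_force: [0.5, -0.2, -0.0]
opening: 0.0853
s2 thin bL ring [0.104  0.1322 0.1342] floor 0.1022 top 0.1642
s2 mid fL ring [0.1037 0.1418 0.1445] floor 0.1025 top 0.1647
s2 thick rR ring [0.1062 0.1413 0.1541] floor 0.1027 top 0.1637
s2 frontR ring [0.1028 0.1061 0.1184] floor 0.1027 top 0.1646Traceback (most recent call last):
  File "<stdin>", line 7, in <module>
    return _quantile_unchecked(
        a, q, axis, out, overwrite_input, method, keepdims, weights)
    return _ureduce(a,
                    func=_quantile_ureduce_func,
    ...<5 lines>...
                    overwrite_input=overwrite_input,
                    method=method)
    r = func(a, **kwargs)
    result = _quantile(arr,
                       quantiles=q,
    ...<2 lines>...
                       out=out,
                       weights=wgt)
    slices_having_nans = np.isnan(arr[-1, ...])
                                  ~~~^^^^^^^^^
IndexError: index -1 is out of bounds for axis 0 with size 0
```

```bash
python3 - <<'E'
from h import *
im,P,z=load("s2"); b,_,_=load("s2"); a,P0,_=load("scene0")
for n,(u,v) in dict(bolt2=(252,200),cut=(314,258),oil=(490,360),cutter2=(508,312)).items(): print(n,np.abs(a[v-8:v+8,u-8:u+8].astype(int)-im[v-8:v+8,u-8:u+8]).mean().round(1))
cv2.imwrite("pics/s2c.png",cv2.resize(im[130:400,130:530],None,fx=2,fy=2,interpolation=cv2.INTER_CUBIC)[:,:,::-1])
rr=np.hypot(P[...,0]-.6665,P[...,1]-.1205)
q=P[(rr<.026)&(np.abs(P[...,2]-.133)<.005)&(im.mean(-1)>150)]
A=np.c_[q[:,:2]-q[:,:2].mean(0),np.ones(len(q))];print("thin top plane slope",np.linalg.lstsq(A,q[:,2],rcond=None)[0].round(4),len(q))
E
```

```text
bolt2 49.7
cut 13.0
oil 7.0
cutter2 6.7
thin top plane slope [-0.0166 -0.0086  0.1336] 359
```

View pics/s2c.png

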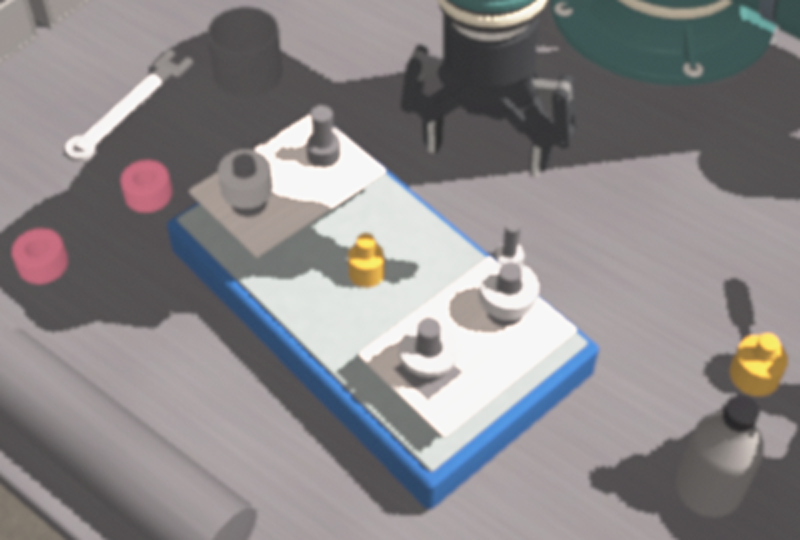

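The thin ring sits flat on the left rear pillar (crop 428,355). The middle (510,290) and thick (245,180) rings are on theirs, the pans look level, and the bystanders in view stand upright where they were.

```bash
python3 -c "
from workcell import order,r
print(r.observe()['clock']); print(order.job_done())"
```

```text
21.275
the job is handed in; nothing more can be done
None
```

I moved the thin collar from the front pillar of the heavy right pan to the bare rear pillar of the left pan, and handed the job in at 21.3 s. The gripper was open and clear of everything.

**Last checks**
- **Level:** in the scene camera both pan floors read the same height, 102.2–102.7 mm. That is about 2 mm above the nominal 100 mm, which is within the camera calibration.
- **Collar:** the thin collar's top is about 31–32 mm above its pan floor, as expected for a collar seated on the foot. Its fitted tilt is about 1°, which I put down to depth noise. The last picture shows each of the three collars on its own pillar.
- **Forces:** the readings I took while lowering stayed under about 1.5 N. The highest reading I saw was a 5 N sideways push while gripping on the heavy pan, which I relieved before lifting.
- **Bystanders:** those in the last picture look unmoved, but I did not measure them exactly. Bolt 1 (seen behind the pan in the last picture) I saw only partly. The automatic before/after comparison for bolt 2 was inconclusive because the robot and its shadow had changed the view.

**Disagreements**
- **Fingertips:** they stood about 20 mm behind the reported TCP rather than 17 mm ahead. My first grasp closed above the collar without touching it, so I measured the tips and tried again lower.
- **Last joint:** it reached its range limit during the transfer, which left the tool tilted 2.7°. I lowered the collar at that tilt and it settled flat on release.
- **Top camera:** its final height check failed because the arm blocked its view, so the last numbers come from the scene camera only.

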